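# Pack the stripped-down mower parts into the foam caddy

### The job

The parts of a stripped-down robot mower lie scattered on the bench: put the battery pack, the large treaded caster wheel, the large motor with the toothed pinion and the T-shaped steel bracket into the red caddy, each into the foam pocket cut to its shape, upright as it stands now and sitting flat on the pocket's floor. Lower each part in, do not drop it. Leave the small smooth roller and the small motor without a pinion standing where they are.

Things in the scene. Friction and masses are not known exactly. Their poses are not given: they have to be found in the camera images.
- caster_wheel: The mower's large front caster wheel, lying flat: black treaded tyre 66 mm across and 24 mm thick, with a grey hub boss 26 mm across rising from its middle from 24 to 50 mm height (easy to grip). 80 to 145 g, loose. Origin: centre of its underside; z up.
- battery_pack: Battery pack, a black block 74 mm long (own x), 38 mm wide (own y), 44 mm tall, a grey panel and three brass contacts on top. 0.22 to 0.39 kg, loose. Origin: centre of its underside; z up.
- drive_motor: Large drive motor standing upright: steel can 40 mm across and 56 mm tall, with a toothed brass pinion (about 20 mm across) on top, 71 mm tall in all. 0.19 to 0.33 kg, loose. Origin: centre of its underside; z up.
- pivot_bracket: Dark steel pivot bracket shaped like an upturned T: foot 78 mm long (own x), 20 mm wide (own y), 14 mm high; in its middle an upright lug 30 mm long (own x), 14 mm thick (own y), from 14 to 48 mm height (easy to grip across its 14 mm). 0.13 to 0.22 kg, loose. Origin: centre of its underside; z up.
- small_roller: Look-alike that stays where it is: smooth small roller, shaped like the caster wheel but only 42 mm across and without tread, 24 mm thick, with the same 26 mm boss up to 50 mm height. Loose. Origin: centre of its underside; z up.
- small_motor: Look-alike that stays where it is: small motor, steel can 28 mm across and 42 mm tall with a thin bare 4 mm shaft and no pinion, 54 mm tall in all. Loose. Origin: centre of its underside; z up.
- foam_round: Black foam block 105 x 105 x 18 mm, open pocket 13 mm deep with red floor in its middle: round, 87 mm across, for the caster wheel. Origin: centre of its underside (5 mm above the bench), z up; pocket floor 5 mm, top 18 mm above it. Fixed, one of four blocks set two by two in a fixed red caddy (226 mm square, rim 24 mm high); caddy place and angle and the blocks' quarters vary.
- foam_long: Black foam block 105 x 105 x 18 mm, open pocket 13 mm deep with red floor in its middle: a broad rectangle, 94 mm along its own x by 58 mm along its own y, for the battery pack. Origin: centre of its underside (5 mm above the bench), z up; pocket floor 5 mm, top 18 mm above it. Fixed, one of four blocks set two by two in a fixed red caddy (226 mm square, rim 24 mm high); caddy place and angle and the blocks' quarters vary.
- foam_square: Black foam block 105 x 105 x 18 mm, open pocket 13 mm deep with red floor in its middle: a square, 61 by 61 mm, for the drive motor. Origin: centre of its underside (5 mm above the bench), z up; pocket floor 5 mm, top 18 mm above it. Fixed, one of four blocks set two by two in a fixed red caddy (226 mm square, rim 24 mm high); caddy place and angle and the blocks' quarters vary.
- foam_slot: Black foam block 105 x 105 x 18 mm, open pocket 13 mm deep with red floor in its middle: a narrow slot, 98 mm along its own x by 39 mm along its own y, for the pivot bracket. Origin: centre of its underside (5 mm above the bench), z up; pocket floor 5 mm, top 18 mm above it. Fixed, one of four blocks set two by two in a fixed red caddy (226 mm square, rim 24 mm high); caddy place and angle and the blocks' quarters vary.

How it is judged:
At the end, for the whole second after the job is handed in: Wheel in the round pocket, battery in the broad rectangle, motor in the square, bracket in the slot: each within 16 mm of the pocket's centre, under 4 mm above its floor, upright within 0.12 rad, released, at rest; small roller and small motor upright and within 30 mm of their start (horizontal distance between caster_wheel and foam_round below 0.016 m and z of caster_wheel in the frame of foam_round below 0.009 m and angle between each of caster_wheel, battery_pack, drive_motor, pivot_bracket, small_roller, small_motor's own z axis and vertical below 0.12 rad and linear speed of each of caster_wheel, battery_pack, drive_motor, pivot_bracket below 0.02 m/s and contact force between each of caster_wheel, battery_pack, drive_motor, pivot_bracket and the fingers below 0.1 N and horizontal distance between battery_pack and foam_long below 0.016 m and z of battery_pack in the frame of foam_long below 0.009 m and horizontal distance between drive_motor and foam_square below 0.016 m and z of drive_motor in the frame of foam_square below 0.009 m and horizontal distance between pivot_bracket and foam_slot below 0.016 m and z of pivot_bracket in the frame of foam_slot below 0.009 m and distance of each of small_roller, small_motor from where it was at the start of the episode below 0.03 m); the robot touches nothing.
It fails at once if a part was dropped into its pocket instead of being set down (falls of more than about 35 mm) ((linear speed of caster_wheel above 0.8 m/s and distance between caster_wheel and foam_round below 0.045 m) or (linear speed of battery_pack above 0.8 m/s and distance between battery_pack and foam_long below 0.045 m) or (linear speed of drive_motor above 0.8 m/s and distance between drive_motor and foam_square below 0.045 m) or (linear speed of pivot_bracket above 0.8 m/s and distance between pivot_bracket and foam_slot below 0.045 m)).
It fails at once if a look-alike that should stay (small roller, small motor) was displaced by more than 30 mm or knocked over (distance of any of small_roller, small_motor from where it was at the start of the episode above 0.03 m or angle between any of small_roller, small_motor's own z axis and vertical above 0.5 rad).
It also fails if it takes over 102 s, if anything falls off the work surface, if the arm or the gripper's body presses on something with over 40 N, if the wrist force passes 120 N, or if a joint passes its speed limit or range.

### The arm

A 6-joint arm with a two-finger parallel gripper is mounted at the origin on the work surface. World frame = base frame: x ahead of the robot, y to its left, z up, the work surface at z = 0. Lengths are in m, angles in rad, forces in N, time in s.
With the tool pointing down it reaches from about 0.35 to 0.875 m from the base axis. Payload 15.5 kg.
Tool frame: the origin (TCP) lies at the very end of the fingers, on their centre line; the grasp point (between the pads) lies 19 mm behind it (tcp_to_grasp is the distance from the TCP to the grasp point, in m); x points along the fingers, y is the direction in which the jaws open and shut, and the axes are right-handed (so a half turn about x gives the same grasp; the last joint's range is limited). The gripper opens to 85 mm and grips with 20 to 120 N. Pads are 22 mm wide; open, the fingers measure 114 mm over their backs; the gripper's body (76 mm by 85 mm) begins 54 mm behind the grasp point. The pads swing forward as they close: fully open they stand 13 mm farther back than shut.
Start: joints at [-1.26, 0.494, 1.345, -0, 1.302, -0.096], TCP at [0.247, -0.574, 0.231] pointing down, gripper open.
Joint ranges: [-2.91, 2.91], [-0.82, 2.16], [0.22, 2.67], [-1.22, 4.37], [0.12, 2.79], [-3.08, 3.08]. Speed limits (rad/s): [1.89, 1.89, 2.57, 3.01, 3.01, 3.01].

### API

Orientations are given as a unit quaternion [w, x, y, z].
In Python, from bench import * gives the robot as it stands.
- The arm moves only by the tool servo_tool, never from a script. Its argument "targets" is a list of rows, each a list of 5 numbers: the shift along the tool's x, y, z in mm, then the turn about the tool's x in rad, then the opening, from 0 (shut) to 1 (fully open). In form: [[x, y, z, twist, hand], ...]. A call has 1 to 10 rows; each row shifts and turns the commanded pose from where the row before left it, along the tool's axes as they then stand; what a row does not reach is not made up. A row lasts 1/8 s, in which the tool goes at most 62.5 mm and 10.7 degrees, less where a joint would pass 70% of its speed; a pose out of reach is approached as far as the arm can. A call with a gripper value outside its range is refused whole. The fingers move at their own pace and stop on an object; "newtons" is the grip in N (left out, the last holds). Time passes only in rows, so rows that do not move let the fingers close. It gives the time, the measured TCP pose, the force and the opening at its end, in the units of the state.
- get_obs(): the state, without advancing time (a new reading comes with each control period).
- get_image(name): name is "scene" or "top"; returns a dict with "frame" (480x640x3 uint8, blue, green, red), "depth" (480x640 float32, m along the optical axis (not along the pixel's ray), 0 where there is no reading), "K" (3x3 intrinsics, pixels), "R" (3x3) and "t" (3): a world point X has camera coordinates R X + t. Camera axes: x right, y down, z forward; pixel columns grow to the right and rows downward; lengths in m; the calibration is good to about 2 mm. A picture is of the moment at which its call begins.
- finish_job(): hands the job in, once; it reports no verdict.
The state is a dict: "time": time; "joints": joint angles; "qvel": joint speeds; "tau": joint torques, N m; "tool_pos": TCP position; "ee_rot": TCP orientation; "force": force on the tool from outside, world axes, zero at the start; "ft_torque": the same for the moment, N m; "opening": finger opening in m.
Only numpy, scipy, OpenCV 4.12 (cv2) and the standard library are available. Lean on these libraries where they do the work, as an engineer would, in place of code of your own. Each camera call takes 0.05 s, during which the arm holds its last target. There are 200 camera calls.

## Working session

There is one attempt and no reset: what is moved stays moved. The work goes in short steps, Python scripts to look and compute and a tool call to move; the robot and the scene stay as the last step left them, time stands still between calls to the robot, and variables do not carry over. Pictures are saved under pics/ and viewed, about 12 in all and at most 16, crops included, and the job is handed in when it is done.

Besides the shell and the picture viewer there is one more tool, called in YAML: its name, and indented under it one key for each argument. servo_tool: Moves the arm, as the interface text tells. Its arguments: {"type":"object","properties":{"targets":{"type":"array","items":{"type":"array","items":{"type":"number"}}},"newtons":{"type":"number"}},"required":["targets"]}

```bash
mkdir -p pics; python3 - <<'E'
from bench import *
import cv2,numpy as np
o=get_obs();print(o)
for n in("scene","top"):
    d=get_image(n);cv2.imwrite(f"pics/{n}0.png",d["frame"]);np.savez(f"{n}0.npz",**d)
    print(n,d["K"].tolist(),d["R"].round(3).tolist(),d["t"].round(3).tolist())
E
```

```text
{'time': 0.0, 'joints': array([-1.26050430e+00,  4.94218501e-01,  1.34618801e+00, -2.94331897e-05,
        1.30249945e+00, -9.54750735e-02]), 'qvel': array([-0.00078119,  0.00013204, -0.00110207,  0.00080194, -0.00239826,
        0.0007149 ]), 'tau': array([-2.06209574e-03, -8.82157445e+01, -3.83872604e+01, -2.49715422e-04,
        1.00203103e-02, -3.98157420e-05]), 'tool_pos': array([ 0.24659031, -0.5738706 ,  0.23065903]), 'ee_rot': array([-0.14202028, -0.6925433 , -0.14294143,  0.6926628 ]), 'force': array([ 0.63439699,  0.05375311, -0.50312778]), 'ft_torque': array([-0.00110379, -0.0177006 , -0.03684741]), 'opening': 0.08551681188346999}
scene [[445.8279149699902, 0.0, 321.69426724701924], [0.0, 445.8279149699902, 242.90380152898143], [0.0, 0.0, 1.0]] [[-0.279, 0.96, 0.005], [0.605, 0.18, -0.775], [-0.745, -0.214, -0.631]] [0.194, -0.276, 1.204]
top [[489.63653552323615, 0.0, 322.98582769042645], [0.0, 489.63653552323615, 241.815771164633], [0.0, 0.0, 1.0]] [[-0.029, -0.999, 0.02], [-0.999, 0.029, -0.044], [0.043, -0.022, -0.999]] [-0.066, 0.522, 0.907]
```

View pics/top0.png

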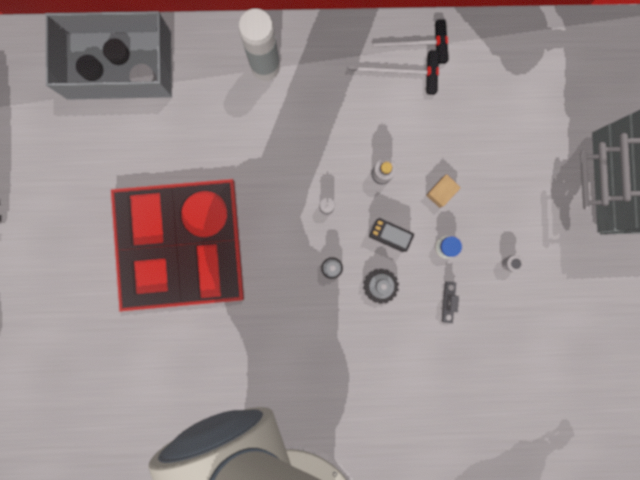

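View pics/scene0.png

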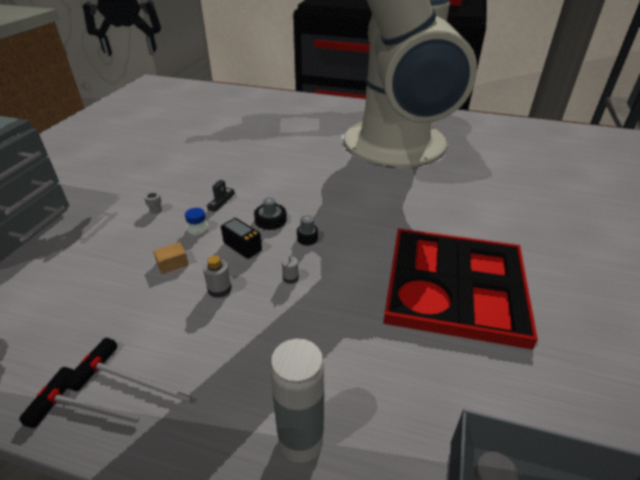

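Top view: motor with pinion (383,172), battery (392,235), caster wheel (381,286), bracket (450,302), small motor (326,206), small roller (332,267). The caddy is centred near (178,245): rectangle upper left, round upper right, square lower left, slot lower right. The scene view agrees.

```bash
cat > h.py <<'E'
import numpy as np,cv2
def cloud(d):
    v,u=np.mgrid[:480,:640];z=d["depth"];K=d["K"]
    c=np.stack([(u-K[0,2])/K[0,0]*z,(v-K[1,2])/K[1,1]*z,z],-1)
    return (c-d["t"])@d["R"]
def proj(d,X):
    c=d["R"]@np.array(X)+d["t"];p=d["K"]@c;return (p[:2]/p[2]).round(1)
def rect(P):
    (c,s,a)=cv2.minAreaRect((P[:,:2]*1000).astype(np.float32));return np.round(c,1),np.round(s,1),round(a,1)
def red(f):
    h=cv2.cvtColor(f,cv2.COLOR_BGR2HSV);return ((h[...,0]<10)|(h[...,0]>170))&(h[...,1]>150)&(h[...,2]>90)
E
python3 - <<'E'
from h import *
T=dict(np.load("top0.npz"));S=dict(np.load("scene0.npz"));ct=cloud(T);cs=cloud(S)
px=dict(motor=(383,172),batt=(392,235),wheel=(381,286),brack=(450,302),smot=(326,206),sroll=(332,267),jar=(450,247),block=(444,191),can=(513,263))
g=ct[300:340,280:320].reshape(-1,3);print("table z",np.median(g[:,2]), np.median(cs[330:350,350:370,2]))
for n,(u,v) in px.items():
    c=ct[v,u]
    for nm,C in(("top",ct),("scn",cs)):
        m=(np.hypot(C[...,0]-c[0],C[...,1]-c[1])<.05)&(C[...,2]>.008)
        P=C[m];
        if len(P)<5: continue
        zm=np.percentile(P[:,2],97);Q=P[P[:,2]>zm-.006]
        print(n,nm,len(P),"all",*rect(P),"zmax",round(zm*1000,1),"top",len(Q),(Q.mean(0)*1000).round(1),*rect(Q))
for nm,d,C,roi in(("top",T,ct,(105,175,250,320)),("scn",S,cs,(370,220,545,350))):
    m=red(d["frame"]).astype(np.uint8);k=np.zeros_like(m);x0,y0,x1,y1=roi;k[y0:y1,x0:x1]=m[y0:y1,x0:x1]
    n,L,st,ce=cv2.connectedComponentsWithStats(k)
    for i in range(1,n):
        if st[i,4]>80:
            P=C[L==i];P=P[np.abs(P[:,2]-np.median(P[:,2]))<.006];print(nm,ce[i].round(),st[i,4],"z",np.median(P[:,2])*1000,(P.mean(0)*1000).round(1),*rect(P))
E
```

```text
table z -0.0002938577136190382 0.0006231632600068207
motor top 487 all [ 647.2 -194.9] [39.6 38.5] 36.2 zmax 72.2 top 97 [ 647.6 -195.    70.6] [ 647.8 -195.6] [19.  19.7] 32.9
motor scn 866 all [ 650.7 -193.6] [34.8 40.2] 37.1 zmax 71.9 top 113 [ 649.2 -195.1   70.5] [ 648.9 -195.4] [20.5 19.6] 58.9
batt top 925 all [ 529.1 -206.2] [74.4 38.5] 64.3 zmax 46.5 top 801 [ 529.1 -206.    43.8] [ 529.3 -206.1] [73.5 38.1] 63.9
batt scn 1055 all [ 529.7 -207.1] [77.9 39.1] 63.8 zmax 46.0 top 530 [ 532.1 -205.    44.3] [ 529.1 -207.7] [76.3 38.4] 63.5
wheel top 973 all [ 435.6 -185.1] [66.  64.7] 74.6 zmax 50.9 top 159 [ 435.4 -184.9   49.2] [ 435.5 -185. ] [25.1 23.7] 1.0
wheel scn 722 all [ 438.6 -184.4] [63.6 66.1] 24.8 zmax 50.9 top 95 [ 437.3 -184.9   49.5] [ 435.7 -186.6] [27.4 23.7] 53.8
brack top 531 all [ 400.8 -313.6] [21.6 77.7] 82.8 zmax 49.3 top 135 [ 400.6 -312.9   47.4] [ 400.8 -312.8] [15.5 29.5] 84.4
brack scn 400 all [ 401.4 -313.9] [21.4 78.5] 84.0 zmax 48.8 top 78 [ 402.9 -313.    47. ] [ 401.8 -314. ] [14.8 30.9] 84.2
smot top 207 all [587.  -88.1] [26.  27.1] 88.6 zmax
[... 1370 characters left out ...]
99732715544 [573.  249.3  10. ] [573.4 249.5] [92.7 55.6] 3.5
top [208. 270.] 1087 z 10.017071124744675 [472.9 135.9  10. ] [472.7 135.9] [98.1 38.1] 3.4
top [151. 275.] 1035 z 10.02481802676002 [466.4 242.8  10. ] [466.2 243.2] [61.  58.3] 4.2
scn [478. 303.] 961 z 24.31379027553274 [572.2 224.9  24.2] [523.5 191.3] [226.7 224.1] 3.4
scn [427. 256.] 537 z 10.927419502834027 [468.1 135.5  10.9] [466.6 135.3] [82.5 35.1] 2.9
scn [487. 265.] 531 z 10.97281662418857 [460.9 241.9  11. ] [460.2 241.8] [45.6 57.6] 3.7
scn [424. 298.] 1231 z 10.912423502086675 [575.5 142.   10.9] [575.1 141.7] [72.9 77.6] 21.0
scn [491. 309.] 1256 z 10.968737528895991 [570.2 248.6  11. ] [567.5 248.6] [82. 55.] 2.1
```

servo_tool:
  targets:
    - [20, 0, 0, 0.17, 1]
    - [20, 0, 0, 0.17, 1]
    - [20, 0, 0, 0.17, 1]
    - [0, -39, -18, 0, 1]
    - [0, -39, -18, 0, 1]
    - [0, -39, -18, 0, 1]
    - [0, -39, -18, 0, 1]
    - [0, -39, -18, 0, 1]
    - [0, -39, -18, 0, 1]
    - [0, -39, -18, 0, 1]
  newtons: 50

```text
time: 1.35
tool_pos: [0.4009, -0.3145, 0.1712]
ee_rot: [0.037, -0.706, 0.037, 0.706]
force: [1.0, -0.1, -0.3]
opening: 0.0853
```

```bash
cat > go.py <<'E'
# go.py x y z psi(deg): tool-axis shift (mm) in the present axes, twist (rad), and the y,z shift in the axes after the twist
import sys,numpy as np
from bench import *
from scipy.spatial.transform import Rotation as Ro
x,y,z,p=map(float,sys.argv[1:]);o=get_obs();q=o["ee_rot"]
R=Ro.from_quat([q[1],q[2],q[3],q[0]]).as_matrix();d=np.array([x,y,z])-o["tool_pos"]*1000
psi=np.degrees(np.arctan2(R[1,1],R[0,1]));tw=(psi-p+90)%180-90
a=np.radians(psi-tw);Y=np.array([np.cos(a),np.sin(a)]);Z=np.array([np.sin(a),-np.cos(a)])
print("t",round(o["time"],2),"pos",(o["tool_pos"]*1000).round(1),"psi",psi.round(1),"tiltx",R[:2,0].round(3),"open",round(o["opening"]*1000,1),"F",o["force"].round(1),"j6",o["joints"][5].round(2))
print("now xyz",(R.T@d).round(1),"twist",np.radians(tw).round(3),"after twist yz",(Y@d[:2]).round(1),(Z@d[:2]).round(1))
E
python3 go.py 401 -313.5 20 84
```

```text
t 1.35 pos [ 400.9 -314.5  171.2] psi -96.0 tiltx [-0.  0.] open 85.3 F [ 1.  -0.1 -0.3] j6 0.89
now xyz [151.2  -1.   -0. ] twist 0.0 after twist yz -1.0 0.0
```

servo_tool:
  targets:
    - [50, -1, 0, 0, 1]
    - [45, 0, 0, 0, 1]
    - [35, 0, 0, 0, 1]
    - [20, 0, 0, 0, 1]
    - [0, 0, 0, 0, 0]
    - [0, 0, 0, 0, 0]
    - [0, 0, 0, 0, 0]
    - [0, 0, 0, 0, 0]
    - [0, 0, 0, 0, 0]
    - [0, 0, 0, 0, 0]

```text
time: 2.6
tool_pos: [0.4008, -0.3151, 0.0221]
ee_rot: [-0.037, 0.706, -0.037, -0.706]
force: [-1.2, 1.1, 10.0]
opening: 0.013
```

```bash
python3 go.py 473 136 130 93.4
```

```text
t 2.6 pos [ 400.8 -315.1   22.1] psi -96.0 tiltx [ 0.001 -0.001] open 13.0 F [-1.2  1.1 10. ] j6 0.89
now xyz [-108.3 -456.1  -25. ] twist -0.164 after twist yz -446.1 -98.8
```

servo_tool:
  targets:
    - [-10, 0, 0, 0, 0]
    - [-38, 0, 0, -0.08, 0]
    - [-60, 0, 0, -0.084, 0]
    - [0, -40, -8, 0, 0]
    - [0, -50, -11, 0, 0]
    - [0, -50, -11, 0, 0]
    - [0, -50, -11, 0, 0]
    - [0, -50, -11, 0, 0]
    - [0, -50, -11, 0, 0]
    - [0, -50, -11, 0, 0]

```text
time: 3.85
tool_pos: [0.4542, 0.0306, 0.13]
ee_rot: [0.021, 0.707, 0.021, -0.707]
force: [0.9, -0.6, -1.6]
opening: 0.0132
```

```bash
python3 go.py 473 136 31 93.4
```

```text
t 3.85 pos [454.2  30.6 130. ] psi -86.6 tiltx [ 0.001 -0.   ] open 13.2 F [ 0.9 -0.6 -1.6] j6 1.45
now xyz [  99.  -104.1  -25. ] twist 0.0 after twist yz -104.1 -25.0
```

servo_tool:
  targets:
    - [0, -52, -13, 0, 0]
    - [0, -40, -10, 0, 0]
    - [0, -12, -2, 0, 0]
    - [30, 0, 0, 0, 0]
    - [25, 0, 0, 0, 0]
    - [0, 0, 0, 0, 0]

```text
time: 4.6
tool_pos: [0.4716, 0.1336, 0.0735]
ee_rot: [-0.021, -0.706, -0.021, 0.708]
force: [-0.0, 0.2, -1.4]
opening: 0.0134
```

```bash
python3 go.py 473 136 32 93.4; python3 - <<'E'
from bench import *
import cv2
a=get_image("top")["frame"][140:330,90:290];b=get_image("scene")["frame"][180:370,350:550]
cv2.imwrite("pics/p1.png",cv2.resize(cv2.hconcat([a,b]),None,fx=2,fy=2))
E
```

```text
t 4.6 pos [471.6 133.6  73.5] psi -86.6 tiltx [-0.003 -0.001] open 13.4 F [-0.   0.2 -1.4] j6 1.67
now xyz [41.5 -2.3 -1.6] twist 0.0 after twist yz -2.3 -1.5
```

View pics/p1.png

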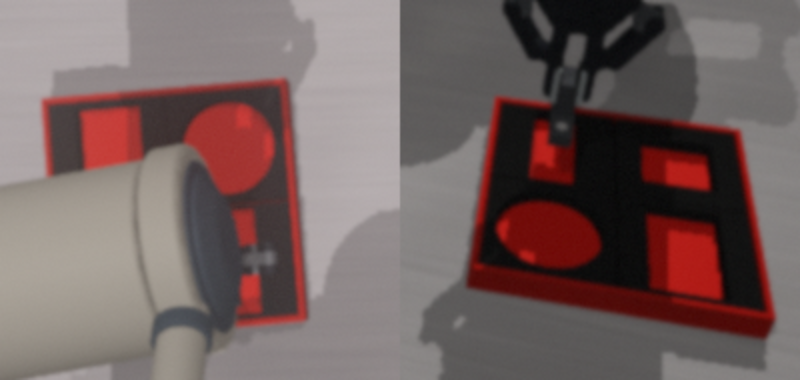

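The bracket hangs level at (565,120) in the scene crop, over the slot. I'll lower it.

servo_tool:
  targets:
    - [20, -2, -2, 0, 0]
    - [12, 0, 0, 0, 0]
    - [6, 0, 0, 0, 0]
    - [3, 0, 0, 0, 0]
    - [0, 0, 0, 0, 0]

```text
time: 5.32
tool_pos: [0.4748, 0.1364, 0.0335]
ee_rot: [0.021, 0.707, 0.021, -0.707]
force: [0.8, 1.1, -1.8]
opening: 0.0131
```

```bash
python3 go.py 473 136 32 93.4
```

```text
t 5.33 pos [474.8 136.4  33.5] psi -86.6 tiltx [0. 0.] open 13.1 F [ 0.8  1.1 -1.8] j6 1.67
now xyz [1.5 0.3 1.8] twist 0.0 after twist yz 0.3 1.8
```

servo_tool:
  targets:
    - [2, 0, 0, 0, 0]
    - [0, 0, 0, 0, 0]
    - [0, 0, 0, 0, 0.5]
    - [0, 0, 0, 0, 0.5]
    - [0, 0, 0, 0, 0.5]
    - [-30, 0, 0, 0, 1]
    - [-60, 0, 0, 0, 1]
    - [0, 45, 0, 0, 1]
    - [0, 55, 0, 0, 1]
    - [0, 55, 0, 0, 1]

```text
time: 6.58
tool_pos: [0.484, -0.0198, 0.1215]
ee_rot: [0.021, 0.707, 0.021, -0.707]
force: [0.4, 0.4, -0.1]
opening: 0.0852
```

```bash
python3 go.py 435.5 -185.3 27 113
```

```text
t 6.58 pos [484.  -19.8 121.5] psi -86.5 tiltx [ 0.001 -0.   ] open 85.2 F [ 0.4  0.4 -0.1] j6 1.35
now xyz [ 94.5 162.3  58.5] twist -0.341 after twist yz 133.4 109.3
```

servo_tool:
  targets:
    - [0, 0, 0, -0.17, 1]
    - [0, 0, 0, -0.171, 1]
    - [0, 33.4, 27.3, 0, 1]
    - [0, 33.4, 27.3, 0, 1]
    - [0, 33.4, 27.3, 0, 1]
    - [0, 33.2, 27.3, 0, 1]
    - [35, 0, 0, 0, 1]
    - [0, 0, 0, 0, 1]

```text
time: 7.58
tool_pos: [0.4341, -0.1834, 0.085]
ee_rot: [-0.139, -0.692, -0.141, 0.694]
force: [0.5, 0.6, 0.0]
opening: 0.0853
```

```bash
python3 go.py 435.5 -185.3 27 113; python3 - <<'E'
from bench import *
from h import *
d=get_image("top");np.savez("top1.npz",**d);C=cloud(d);f=d["frame"]
# bracket in slot: dark points above foam within slot block
m=(np.hypot(C[...,0]-.4727,C[...,1]-.1359)<.052)&(C[...,2]>.0285);P=C[m];print(len(P),P[:,2].max(),*rect(P))
b=get_image("scene")["frame"][160:350,220:420]
cv2.imwrite("pics/p2.png",cv2.resize(cv2.hconcat([f[170:360,90:290],b]),None,fx=2,fy=2))
E
```

```text
t 7.58 pos [ 434.1 -183.4   85. ] psi -67.1 tiltx [-0.003  0.002] open 85.3 F [0.5 0.6 0. ] j6 0.64
now xyz [58.   2.5 -0.7] twist -0.002 after twist yz 2.3 -0.5
190 0.06167897814765433 [475.6 137.5] [29.3 15.6] 0.8
```

View pics/p2.png

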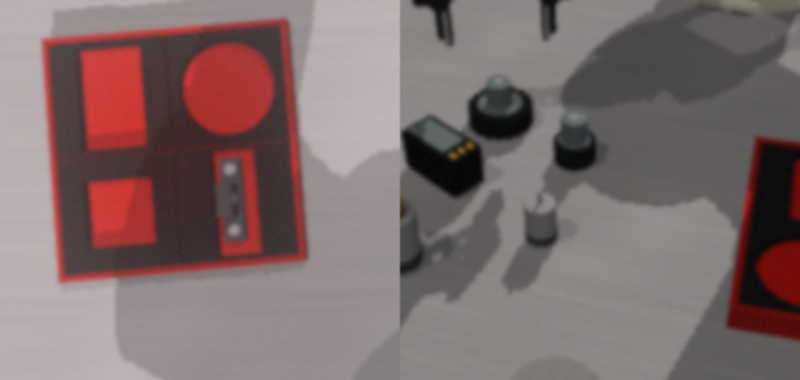

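The crop shows the bracket in the slot (left side, about (232,200)) with the gripper fingers over the wheel. I'll check its height from the saved frame while I go on to the wheel.

servo_tool:
  targets:
    - [25, 2.5, 0, 0, 1]
    - [20, 0, 0, 0, 1]
    - [13, 0, 0, 0, 1]
    - [0, 0, 0, 0, 0]
    - [0, 0, 0, 0, 0]
    - [0, 0, 0, 0, 0]
    - [0, 0, 0, 0, 0]
    - [0, 0, 0, 0, 0]
    - [0, 0, 0, 0, 0]

```text
time: 8.8
tool_pos: [0.4367, -0.1862, 0.0291]
ee_rot: [0.141, 0.693, 0.14, -0.693]
force: [-0.7, 1.6, 12.5]
opening: 0.0243
```

```bash
python3 go.py 580 142.5 130 113; python3 - <<'E'
from h import *
d=dict(np.load("top1.npz"));C=cloud(d)
m=(np.hypot(C[...,0]-.4727,C[...,1]-.1359)<.052)&(C[...,2]>.04);P=C[m];print("lug top z",np.percentile(P[:,2],[10,50,90,97]))
v,u=np.array([285,255]);
for p in((205,254),(207,285)):print(p,C[p[1]-1:p[1]+2,p[0]-1:p[0]+2].mean((0,1)))
E
```

```text
t 8.8 pos [ 436.7 -186.2   29.1] psi -67.0 tiltx [ 0.001 -0.   ] open 24.3 F [-0.7  1.6 12.5] j6 0.64
now xyz [-101.  -246.7 -260.2] twist -0.001 after twist yz -246.6 -260.3
lug top z [0.04842966 0.05707981 0.05934087 0.06046301]
(205, 254) [0.5030715  0.13721706 0.02443979]
(207, 285) [0.44605664 0.13460613 0.02458769]
```

servo_tool:
  targets:
    - [-10, 0, 0, 0, 0]
    - [-35, 0, 0, 0, 0]
    - [-56, 0, 0, 0, 0]
    - [0, -27, -29, 0, 0]
    - [0, -32, -34, 0, 0]
    - [0, -32, -34, 0, 0]
    - [0, -32, -34, 0, 0]
    - [0, -32, -34, 0, 0]
    - [0, -32, -34, 0, 0]
    - [0, -32, -34, 0, 0]

```text
time: 10.05
tool_pos: [0.5658, 0.108, 0.13]
ee_rot: [0.141, 0.693, 0.141, -0.693]
force: [0.6, -0.2, -2.1]
opening: 0.0239
```

```bash
python3 go.py 580 142.5 39 113
```

```text
t 10.05 pos [565.8 108.  130. ] psi -67.0 tiltx [ 0. -0.] open 23.9 F [ 0.6 -0.2 -2.1] j6 1.25
now xyz [ 91.  -26.2 -26.5] twist -0.0 after twist yz -26.2 -26.5
```

servo_tool:
  targets:
    - [0, -20, -20, 0, 0]
    - [0, -6, -6.5, 0, 0]
    - [40, 0, 0, 0, 0]
    - [25, 0, 0, 0, 0]
    - [15, 0, 0, 0, 0]
    - [6, 0, 0, 0, 0]
    - [3, 0, 0, 0, 0]
    - [0, 0, 0, 0, 0]

```text
time: 11.05
tool_pos: [0.5801, 0.1408, 0.0408]
ee_rot: [0.141, 0.693, 0.141, -0.693]
force: [-0.3, -0.3, -1.1]
opening: 0.0243
```

```bash
python3 go.py 580 142.5 39 113
```

```text
t 11.05 pos [580.1 140.8  40.8] psi -67.0 tiltx [0.001 0.   ] open 24.3 F [-0.3 -0.3 -1.1] j6 1.31
now xyz [ 1.8 -1.7 -0.6] twist -0.001 after twist yz -1.7 -0.6
```

servo_tool:
  targets:
    - [2, 0, 0, 0, 0]
    - [0, 0, 0, 0, 0]
    - [0, 0, 0, 0, 0.6]
    - [0, 0, 0, 0, 0.6]
    - [0, 0, 0, 0, 0.6]
    - [-30, 0, 0, 0, 1]
    - [-50, 0, 0, -0.17, 1]
    - [-10, 0, 0, -0.18, 1]
    - [0, 0, 0, -0.18, 1]
    - [0, 0, 0, -0.18, 1]

```text
time: 12.3
tool_pos: [0.5798, 0.1408, 0.1285]
ee_rot: [0.375, 0.6, 0.375, -0.6]
force: [0.4, 0.8, -0.1]
opening: 0.0852
```

```bash
python3 go.py 529.2 -206.4 22 154
```

```text
t 12.3 pos [579.8 140.8 128.5] psi -26.0 tiltx [0. 0.] open 85.2 F [ 0.4  0.8 -0.1] j6 0.59
now xyz [106.5 106.8 334.2] twist -0.0 after twist yz 106.7 334.2
```

servo_tool:
  targets:
    - [0, 14, 44, 0, 1]
    - [0, 15, 47, 0, 1]
    - [0, 15, 47, 0, 1]
    - [0, 15, 47, 0, 1]
    - [0, 15, 47, 0, 1]
    - [0, 15, 47, 0, 1]
    - [0, 15, 47, 0, 1]
    - [10, 3, 8, 0, 1]
    - [30, 0, 0, 0, 1]
    - [0, 0, 0, 0, 1]

```text
time: 13.55
tool_pos: [0.5261, -0.205, 0.0866]
ee_rot: [-0.372, -0.6, -0.374, 0.601]
force: [-0.2, 0.2, -0.4]
opening: 0.0853
```

```bash
python3 go.py 529.2 -206.4 22 154; python3 - <<'E'
from bench import *
from h import *
d=get_image("top");C=cloud(d);np.savez("top2.npz",**d)
for n,c,lo in(("lug",(.473,.136),.05),("boss",(.58,.1425),.05)):
    m=(np.hypot(C[...,0]-c[0],C[...,1]-c[1])<.05)&(C[...,2]>lo);P=C[m];print(n,len(P),np.median(P[:,2]),*rect(P))
m=(np.hypot(C[...,0]-.58,C[...,1]-.1425)<.045)&(C[...,2]>.027)&(C[...,2]<.04);P=C[m];print("tyre",np.median(P[:,2]),*rect(P))
b=get_image("scene")["frame"][160:350,190:390]
cv2.imwrite("pics/p3.png",cv2.resize(cv2.hconcat([d["frame"][170:360,90:290],b]),None,fx=2,fy=2))
E
```

```text
t 13.55 pos [ 526.1 -205.    86.6] psi -26.4 tiltx [-0.004  0.002] open 85.3 F [-0.2  0.2 -0.4] j6 -0.02
now xyz [64.6  3.6 -0.1] twist -0.006 after twist yz 3.4 -0.1
lug 149 0.05739034760159255 [475.7 137.4] [29.1 15.4] 1.4
boss 174 0.05950804783077911 [579.4 140.5] [24.6 24.7] 60.4
tyre 0.03380670568506845 [583.6 146.5] [78.4 68.4] 66.8
```

View pics/p3.png

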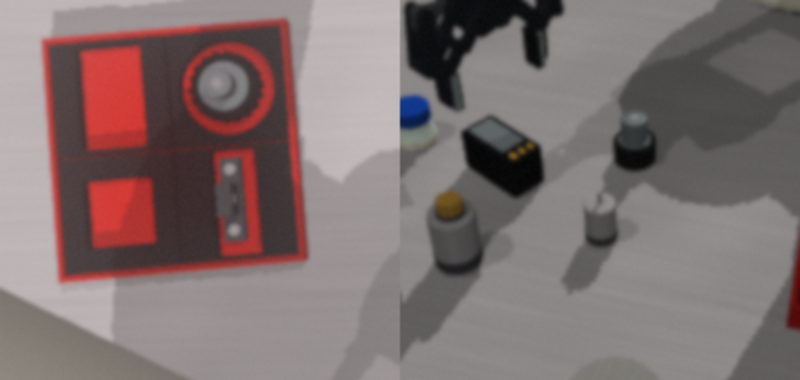

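The wheel sits in the round pocket (222,85), with the boss top at 60 mm as expected. The battery is between the fingers, about 3 mm off the grip centre, so I'll correct that and grip.

servo_tool:
  targets:
    - [15, 3.5, 0, 0, 1]
    - [25, 0, 0, 0, 1]
    - [15, 0, 0, 0, 1]
    - [9, 0, 0, 0, 1]
    - [0, 0, 0, 0, 0]
    - [0, 0, 0, 0, 0]
    - [0, 0, 0, 0, 0]
    - [0, 0, 0, 0, 0]
    - [0, 0, 0, 0, 0]
  newtons: 70

```text
time: 14.78
tool_pos: [0.5308, -0.2077, 0.0252]
ee_rot: [0.373, 0.601, 0.373, -0.601]
force: [-2.0, 0.8, 7.6]
opening: 0.0367
```

```bash
python3 go.py 573.3 249.4 125 93.4
```

```text
t 14.78 pos [ 530.8 -207.7   25.2] psi -26.4 tiltx [ 0.001 -0.   ] open 36.7 F [-2.   0.8  7.6] j6 -0.02
now xyz [-100.  -164.8 -428.4] twist 1.051 after twist yz -453.8 -69.5
```

servo_tool:
  targets:
    - [-10, 0, 0, 0, 0]
    - [-30, 0, 0, 0, 0]
    - [-30, 0, 0, 0.175, 0]
    - [-30, 0, 0, 0.175, 0]
    - [0, 0, 0, 0.175, 0]
    - [0, 0, 0, 0.175, 0]
    - [0, 0, 0, 0.175, 0]
    - [0, 0, 0, 0.175, 0]
    - [0, -40, -6, 0, 0]
    - [0, -50, -7.7, 0, 0]

```text
time: 16.02
tool_pos: [0.5389, -0.1166, 0.125]
ee_rot: [0.021, 0.707, 0.021, -0.706]
force: [1.0, 0.4, -2.3]
opening: 0.0364
```

servo_tool:
  targets:
    - [0, -50, -7.7, 0, 0]
    - [0, -50, -7.7, 0, 0]
    - [0, -50, -7.7, 0, 0]
    - [0, -50, -7.7, 0, 0]
    - [0, -50, -7.7, 0, 0]
    - [0, -50, -7.7, 0, 0]
    - [0, -40, -6, 0, 0]
    - [0, -10, -2, 0, 0]

```text
time: 17.02
tool_pos: [0.5714, 0.2381, 0.1249]
ee_rot: [0.022, 0.707, 0.022, -0.707]
force: [0.1, -0.4, -2.5]
opening: 0.0366
```

```bash
python3 go.py 573.3 249.4 36 93.4
```

```text
t 17.02 pos [571.4 238.1 124.9] psi -86.4 tiltx [0.001 0.   ] open 36.6 F [ 0.1 -0.4 -2.5] j6 1.81
now xyz [ 88.9 -11.1  -2.5] twist 0.004 after twist yz -11.2 -2.5
```

servo_tool:
  targets:
    - [0, -11, -2.5, 0, 0]
    - [35, 0, 0, 0, 0]
    - [25, 0, 0, 0, 0]
    - [16, 0, 0, 0, 0]
    - [8, 0, 0, 0, 0]
    - [3, 0, 0, 0, 0]
    - [0, 0, 0, 0, 0]

```text
time: 17.9
tool_pos: [0.5737, 0.2469, 0.0378]
ee_rot: [0.021, 0.707, 0.022, -0.707]
force: [-0.3, 0.2, -2.7]
opening: 0.0364
```

```bash
python3 go.py 573.3 249.4 35.5 93.4
```

```text
t 17.9 pos [573.7 246.9  37.8] psi -86.5 tiltx [0.001 0.   ] open 36.4 F [-0.3  0.2 -2.7] j6 1.82
now xyz [ 2.3 -2.5  0.3] twist 0.001 after twist yz -2.5 0.3
```

servo_tool:
  targets:
    - [2.5, 0, 0, 0, 0]
    - [0, 0, 0, 0, 0]
    - [0, 0, 0, 0, 0.75]
    - [0, 0, 0, 0, 0.75]
    - [0, 0, 0, 0, 0.75]
    - [-30, 0, 0, 0, 1]
    - [-60, 0, 0, 0, 1]
    - [0, 45, 0, 0, 1]
    - [0, 55, 0, 0, 1]
    - [0, 55, 0, 0, 1]

```text
time: 19.15
tool_pos: [0.5828, 0.0908, 0.125]
ee_rot: [0.022, 0.707, 0.022, -0.707]
force: [2.2, -0.9, 0.6]
opening: 0.0854
```

```bash
python3 go.py 648.5 -195.3 24 93.4
```

```text
t 19.15 pos [582.8  90.8 125. ] psi -86.5 tiltx [0.001 0.   ] open 85.4 F [ 2.2 -0.9  0.6] j6 1.56
now xyz [101.1 289.6 -48. ] twist 0.002 after twist yz 289.5 -48.6
```

servo_tool:
  targets:
    - [0, 45, -7.5, 0, 1]
    - [0, 48, -8, 0, 1]
    - [0, 48, -8, 0, 1]
    - [0, 48, -8, 0, 1]
    - [0, 48, -8, 0, 1]
    - [0, 40, -7, 0, 1]
    - [0, 12, -2, 0, 1]
    - [0, 0, 0, 0, 1]

```text
time: 20.15
tool_pos: [0.6486, -0.1935, 0.1246]
ee_rot: [-0.021, -0.707, -0.021, 0.707]
force: [-0.1, 0.7, 0.5]
opening: 0.0852
```

```bash
python3 go.py 648.5 -195.3 24 93.4; python3 - <<'E'
from bench import *
from h import *
d=get_image("top");C=cloud(d);np.savez("top3.npz",**d)
m=(np.hypot(C[...,0]-.5733,C[...,1]-.2494)<.05)&(C[...,2]>.04);P=C[m];print("batt",len(P),np.percentile(P[:,2],[5,50,95]),*rect(P))
b=get_image("scene")["frame"][160:350,150:350]
cv2.imwrite("pics/p4.png",cv2.resize(cv2.hconcat([d["frame"][170:360,90:290],b]),None,fx=2,fy=2))
E
```

```text
t 20.15 pos [ 648.6 -193.5  124.6] psi -86.6 tiltx [-0.  0.] open 85.2 F [-0.1  0.7  0.5] j6 1.13
now xyz [100.6   1.8   0.2] twist 0.001 after twist yz 1.7 0.2
batt 964 [0.0457165  0.0535031  0.05622973] [574.  247.7] [74.2 39.2] 3.4
```

View pics/p4.png

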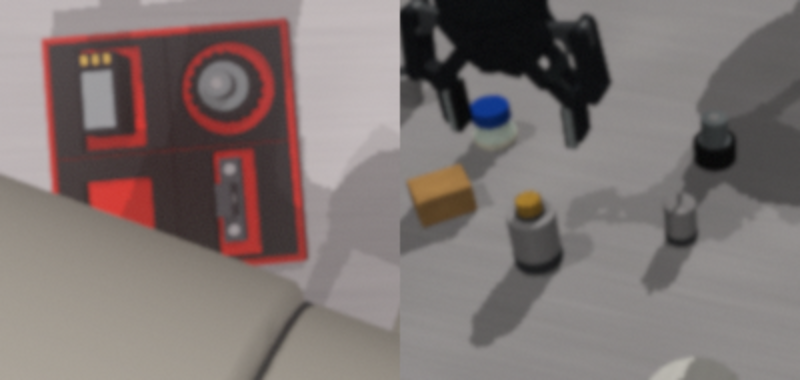

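The battery is in (top at 54 mm, 1.8 mm off centre). The fingers straddle the motor, so I'll descend on it.

servo_tool:
  targets:
    - [25, 1.7, 0, 0, 1]
    - [30, 0, 0, 0, 1]
    - [25, 0, 0, 0, 1]
    - [20, 0, 0, 0, 1]
    - [0, 0, 0, 0, 0]
    - [0, 0, 0, 0, 0]
    - [0, 0, 0, 0, 0]
    - [0, 0, 0, 0, 0]
    - [0, 0, 0, 0, 0]

```text
time: 21.38
tool_pos: [0.6497, -0.1953, 0.0263]
ee_rot: [0.022, 0.708, 0.021, -0.706]
force: [-0.2, 1.0, 6.0]
opening: 0.0383
```

```bash
python3 go.py 466.3 243 140 93.4
```

```text
t 21.38 pos [ 649.7 -195.3   26.3] psi -86.5 tiltx [ 0.002 -0.001] open 38.3 F [-0.2  1.   6. ] j6 1.13
now xyz [-114.4 -448.5  156.2] twist 0.001 after twist yz -448.4 157.1
```

servo_tool:
  targets:
    - [-10, 0, 0, 0, 0]
    - [-44, 0, 0, 0, 0]
    - [-60, 0, 0, 0, 0]
    - [0, -40, 14, 0, 0]
    - [0, -45, 15.8, 0, 0]
    - [0, -45, 15.8, 0, 0]
    - [0, -45, 15.8, 0, 0]
    - [0, -45, 15.8, 0, 0]
    - [0, -45, 15.8, 0, 0]
    - [0, -45, 15.8, 0, 0]

```text
time: 22.62
tool_pos: [0.5209, 0.1091, 0.1398]
ee_rot: [0.021, 0.707, 0.021, -0.706]
force: [0.3, -0.0, -2.4]
opening: 0.0383
```

servo_tool:
  targets:
    - [0, -45, 15.8, 0, 0]
    - [0, -45, 15.8, 0, 0]
    - [0, -35, 12, 0, 0]
    - [0, -13, 4, 0, 0]
    - [0, 0, 0, 0, 0]

```text
time: 23.25
tool_pos: [0.4656, 0.2431, 0.1393]
ee_rot: [0.022, 0.707, 0.022, -0.706]
force: [0.5, -0.6, -2.3]
opening: 0.0381
```

```bash
python3 go.py 466.3 243 37 93.4
```

```text
t 23.25 pos [465.6 243.1 139.3] psi -86.4 tiltx [0.001 0.   ] open 38.1 F [ 0.5 -0.6 -2.3] j6 1.88
now xyz [ 1.023e+02  1.000e-01 -6.000e-01] twist 0.003 after twist yz 0.1 -0.7
```

servo_tool:
  targets:
    - [40, 0, 0, 0, 0]
    - [30, 0, 0, 0, 0]
    - [18, 0, 0, 0, 0]
    - [9, 0, 0, 0, 0]
    - [3, 0, 0, 0, 0]
    - [0, 0, 0, 0, 0]

```text
time: 24.0
tool_pos: [0.466, 0.2425, 0.0392]
ee_rot: [0.021, 0.707, 0.021, -0.707]
force: [0.8, 0.3, -2.2]
opening: 0.0385
```

```bash
python3 go.py 466.3 243 36.5 93.4
```

```text
t 24.0 pos [466.  242.5  39.2] psi -86.5 tiltx [0.001 0.   ] open 38.5 F [ 0.8  0.3 -2.2] j6 1.88
now xyz [ 2.7 -0.5 -0.3] twist 0.001 after twist yz -0.5 -0.3
```

servo_tool:
  targets:
    - [2.5, 0, 0, 0, 0]
    - [0, 0, 0, 0, 0]
    - [0, 0, 0, 0, 0.75]
    - [0, 0, 0, 0, 0.75]
    - [0, 0, 0, 0, 0.75]
    - [-30, 0, 0, 0, 1]
    - [-60, 0, 0, 0, 1]
    - [-50, 0, 0, 0, 1]
    - [0, 0, 40, 0, 1]
    - [0, 50, 0, 0, 1]

```text
time: 25.25
tool_pos: [0.4266, 0.1917, 0.1769]
ee_rot: [0.023, 0.707, 0.023, -0.707]
force: [1.5, -1.3, -0.2]
opening: 0.0854
```

servo_tool:
  targets:
    - [0, 50, 0, 0, 1]
    - [0, 50, 0, 0, 1]
    - [0, 50, 0, 0, 1]
    - [0, 50, 0, 0, 1]
    - [0, 50, 0, 0, 1]
    - [0, 50, 0, 0, 1]
    - [0, 50, 0, 0, 1]
    - [0, 50, 0, 0, 1]
    - [0, 0, 0, 0, 1]

```text
time: 26.38
tool_pos: [0.4533, -0.2121, 0.1763]
ee_rot: [0.021, 0.707, 0.02, -0.706]
force: [0.2, 1.1, -0.4]
opening: 0.0857
```

```bash
python3 - <<'E'
from bench import *
from h import *
print(get_obs()["tool_pos"])
t=get_image("top");s=get_image("scene")
for nm,d in(("top",t),("scn",s)):
  C=cloud(d)
  for n,c,lo,hi in(("lug",(.4727,.1359),.05,.07),("boss",(.58,.1425),.05,.07),("batt",(.5734,.2494),.047,.07),("pinion",(.4663,.243),.073,.1),("can",(.4663,.243),.058,.073),("sroll",(.474,-.0935),.042,.06),("smot",(.5873,-.088),.035,.06)):
    m=(np.hypot(C[...,0]-c[0],C[...,1]-c[1])<.05)&(C[...,2]>lo)&(C[...,2]<hi);P=C[m]
    if len(P)>3:print(nm,n,len(P),np.median(P[:,2]).round(4),*rect(P))
cv2.imwrite("pics/p5.png",cv2.resize(cv2.hconcat([t["frame"][170:330,100:340],s["frame"][200:360,330:550]]),(800,278)))
E
```

```text
[ 0.4532877  -0.21208045  0.17630005]
top lug 149 0.0572 [475.8 137.5] [15.  28.7] 89.5
top boss 176 0.0596 [579.1 140.7] [24.3 24.8] 40.1
top batt 907 0.0539 [573.8 247.9] [73.8 38.8] 3.1
top pinion 124 0.0802 [464.6 243.7] [19.9 20.2] 53.6
top can 306 0.0658 [464.5 243.3] [39.4 38.7] 74.9
top sroll 159 0.0498 [471.6 -94.1] [23.5 23.4] 88.3
top smot 178 0.0415 [587.3 -87.9] [25.6 26.1] 88.7
scn lug 118 0.0583 [477.3 136.6] [31.2 13.3] 5.5
scn boss 212 0.0599 [580. 141.] [24.2 25.6] 55.9
scn batt 934 0.0545 [574.  247.1] [76.7 38.2] 4.2
scn pinion 118 0.0807 [465.4 242.8] [20.2 19.5] 80.3
scn can 282 0.0662 [467.7 242.2] [39.4 34.1] 77.0
scn sroll 126 0.0498 [472.5 -94.7] [23.7 24.8] 19.7
scn smot 183 0.042 [587.6 -89.1] [26.9 26.9] 57.0
```

View pics/p5.png

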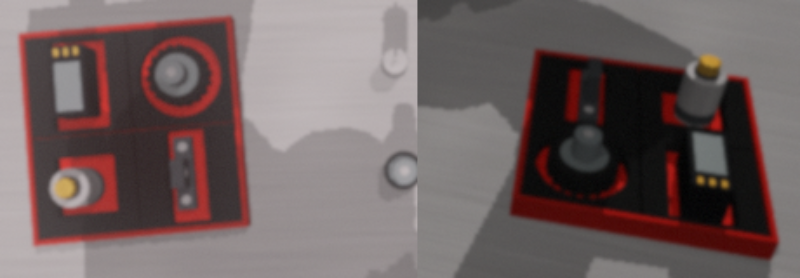

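All four parts sit flat in their pockets, within about 5 mm of centre, and both look-alikes have not moved.

```bash
python3 -c "
from bench import *
print(finish_job())"
```

```text
the job is handed in; nothing more can be done
None
```

The bracket, wheel, battery and motor were each gripped, lowered into their own pocket and released. The job was handed in at about 26.5 s of the 102 s allowed; `finish_job` reports no verdict.

My last check used both cameras just before handing in:

| Part | Top measured (mm above bench) | Top expected when seated (mm) | Distance from pocket centre |
|---|---|---|---|
| Bracket lug | 57–58 | 58 | about 3–5 mm |
| Wheel boss | 60 | 60 | about 2 mm |
| Battery | 54 | 54 | about 2 mm |
| Motor can | 66 | 66 | about 2 mm |
| Motor pinion | 80–81 | 81 | about 2 mm |

- **Look-alikes:** the small roller and small motor stand where they were, to within about 1 mm. My first top-view reading of the roller had been spoiled by stray depth pixels, so its start position comes from the scene view.
- **Disagreements:** the two cameras differ by 1–3 mm in position, which is within calibration. While gripping on the bench, the wrist force rose to 6–12 N and the tool stood about 2–3 mm high. I allowed for that height when setting the parts down.
- **Failed checks:** none.

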